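# Prop the self-closing guard and zero the trim knob

### The arm

A 6-joint arm with a two-finger parallel gripper is mounted at the origin on the work surface. World frame = base frame: x ahead of the robot, y to its left, z up, the work surface at z = 0. Lengths are in m, angles in degrees, forces in N, time in s.
With the tool pointing down it reaches from about 0.3 to 0.825 m from the base axis. Payload 5.4 kg.
Tool frame: the origin (TCP) lies on the centre line of the jaws, within the pads' length; the fingertips stand 25 mm ahead of it and the grasp point (between the pads) lies 6 mm ahead of it; z points along the fingers, y is the line along which they close (so a half turn about z gives the same grasp; the last joint's range is limited). The gripper opens to 92 mm and grips with 3 to 60 N. Pads are 20 mm wide; open, the fingers measure 128 mm over their backs; the gripper's body (75 mm by 189 mm) begins 69 mm behind the grasp point.
Start: joints at [53.852, 9.076, 91.501, -0, 79.423, -12.038], TCP at [0.235, 0.525, 0.204] pointing down, gripper open.
Joint ranges: [-166.64, 166.64], [-54.1, 131.32], [10.49, 154.53], [-73.88, 253.88], [9.74, 151.15], [-171.62, 171.62]. Speed limits (degrees/s): [147.25, 147.25, 180, 180, 180, 180].

### API

Orientations are given as a 3x3 rotation matrix whose columns are the frame's x, y, z axes.
In Python, from bench import env gives the robot as it stands. The module is installed in compiled form; this text tells all that it offers.
- The arm moves only by the tool drive_tool, never from a script. Its arguments are lists of equal length, an entry for each row: "slide": the shift along the tool's x, y, z in cm, a list of three; "delta_rot": the turn, a rotation vector about the tool's x, y, z in degrees, a list of three; "hand": the gripper command: -1 is fully open, 1 is shut, values between are in proportion. In form: {"slide": [[tx, ty, tz], ...], "delta_rot": [[ax, ay, az], ...], "hand": [hand, ...]}. A call has 1 to 20 rows; each row is the pose to reach, as a shift and turn from the pose commanded when the call began, along the tool's axes at that moment; what a row does not reach only later rows make up. A row lasts 1/12 s, in which the tool goes at most 41.7 mm and 7.16 degrees, less where a joint would pass 70% of its speed; a pose out of reach is approached as far as the arm can. A call with a gripper value outside its range is refused whole. The fingers move at their own pace and stop on an object; "grip_force" is the grip in N (left out, the last holds). Time passes only in rows, so rows that repeat a pose let the fingers close. It gives the time, the measured TCP pose, the force, the opening and the grip force at its end, in the units of the state.
- env.sense(): the state, without advancing time (a new reading comes with each control period).
- env.snapshot(name): name is "scene" or "top" or "wrist"; returns a dict with "image" (400x640x3 uint8, blue, green, red), "fx", "fy", "cx", "cy" (pixels), "rvec" (rotation vector, rad) and "tvec" (3), from world to camera coordinates, as OpenCV has them; the wrist camera has in their place "T_tool_cam" (4x4, takes a point from camera to tool coordinates, whose origin is the TCP and whose axes are the flange's). Camera axes: x right, y down, z forward; pixel columns grow to the right and rows downward; lengths in m; the calibration is good to about 2 mm. The wrist camera is an equidistant fisheye: a pixel r from the principal point sees the ray r / f radians off the axis. A picture is of the moment at which its call begins: read the wrist's pose just before it. There is no depth.
- env.hand_in(): hands the job in; it is judged then, once.
The state is a dict: "time": time; "joint_positions": joint angles; "dq": joint speeds; "effort": joint torques, N m; "ee_pos": TCP position; "orientation": TCP orientation; "force": force on the tool from outside, world axes, zero at the start; "moment": the same for the moment, N m; "finger_gap": opening from 0.0 (shut) to 1.0 (fully open); "gripper_force": force on a finger pad.
Only numpy, scipy, OpenCV 4.12 (cv2) and the standard library are available. Lean on these libraries where they do the work, as an engineer would, in place of code of your own. Each camera call takes 0.05 s, during which the arm holds its last target. There are 200 camera calls.

### The job

Take the stay pin with the knurled head out of the pin block, use it to swing the light control unit's self-closing guard up, and push it fully home in the stay hole of the steel plate beside the hinge so that the guard stays propped open against it. Then turn the trim knob under the guard clockwise until its nose just comes up against the stop peg, without forcing it and shifting the preset stop ring. Handle the guard, pin and unit gently, leave the guard propped with everything let go, and disturb nothing else.

Things in the scene. Friction and masses are not known exactly. Their poses are not given: they have to be found in the camera images.
- console: Light control unit, white fixed box 200 (x) x 220 (y) x 70 mm; origin under its centre, z up. On its top a steel stay plate, 24 x 52 mm, top face 73 mm above the origin, is clamped in a slot along y: its stay hole (13 mm wide, no lead-in, flat floor 22 mm down, 51 mm above the origin) is at x = 59.4 mm and y = -46 mm give or take 8, differing each time and not measured: find it by feel or sight.
- guard: Self-closing aluminium hood, clear window, 74 x 67 x 52 mm, over the knob. Origin on its hinge axis, 6 mm above the panel, at (47, 20, 76) mm on the unit; closed, its axes are the unit's and it reaches 74 mm to -x, 46 to +z, 34 to each side. It opens about its +y axis (front up and back, to 1.85 rad); its z axis' tilt is the opening. A spring shuts it (0.05 N m). On the seated pin: about 1.6 rad.
- lift_peg (a point): On the axis of the guard's lift peg, a round steel bar 8 mm thick sticking out 49 mm sideways (-y) from the hood's right flank; the point is 32 mm out, at (-20.5, -66, 19.1) mm in the guard's frame: closed, 25 mm above the panel. It swings up and back round the hinge: lift while pushing, or it binds. With the pin in the stay hole it rests on the pin's far (+x) side, about 26 mm above the panel.
- stay_pin: Stay pin, 90 mm, 110 g: steel shank 12 mm thick, 62 mm long, foot chamfered 1 to 1.5 mm; above it a dark knurled head 18 mm thick, 28 mm long. Origin: centre of its foot, z to the head. Starts 24 mm deep in one of the pin block's holes. Home in the stay hole it stands 68 mm above the stay plate; under the guard's push it leans 1 to 4 mm at the foot in the grip and does not sink by itself: push it home.
- pin_rack: Pin block, fixed aluminium block 50 (x) x 170 (y) x 34 mm high with three holes, 13.2 mm across and 24 mm deep, at y = -50, 0 and 50 mm; origin at the centre of its underside.
- knob_grip (a point): On the trim knob's axis, 34 mm above the panel, a good height to grip; axes turn with the knob. A straight black grip bar 30 mm long (along x), 11 mm wide (y), 12 to 44 mm above the panel, on a round skirt, 44 mm from the guard's hinge line. Turns about the vertical with light friction (0.04 N m).
- knob_nose (a point): Tip of the nose on the knob's skirt, in line with the grip bar, 21 mm from the knob's axis, 10 mm above the panel. Nose 4 mm wide.
- stop_peg (a point): Axis of the stop peg, a 5 mm steel pin on the flat stop ring round the knob, 21 mm from the knob's axis, 10 mm above the panel. At the start the nose is 0.75 to 1.5 rad anticlockwise of it (seen from above); turned clockwise, the nose meets it with 4.5 mm between the two points. The ring is held by friction (0.35 N m): more torque on the knob at its stop drags the ring round.
- gauge_a: Plain pin gauge, 12 mm thick, 59 mm long, no head, upright in the pin block; origin at the centre of its foot. Not to be moved.
- gauge_b: Second pin gauge like gauge_a. Not to be moved.
- v_block: Steel V-block 60 x 50 x 46 mm lying loose on the table; origin under its centre. A bystander.
- setup_block: Flat steel set-up block 75 x 50 x 25 mm, loose on the table; origin under its centre. A bystander.
- bolt_a: Hex bolt standing on its head, 48 mm tall; origin under its head. A bystander.
- bolt_b: Hex bolt standing on its head, 36 mm tall; origin under its head. A bystander.
- loupe: Black loupe, 38 mm across, 35 mm tall, standing on the unit's far left corner; origin under its centre. A bystander.
- part_dish: Clear dish 90 mm across, 16 mm high, with small parts; origin under its centre. A bystander.
There are look-alikes about, which are no part of the job. Leave any blue or orange look-alike of the stay_pin alone.

How it is judged:
By the outcome, as a careful person would: the job done as asked, in the order asked, and still so for the second after the job is handed in, with the robot touching nothing.
It also fails if it takes over 72 s, if anything falls off the work surface, if the arm or the gripper's body presses on something with over 40 N, if the wrist force passes 120 N, or if a joint passes its speed limit or range.

## Working session

There is one attempt and no reset: what is moved stays moved. The work goes in short steps, Python scripts to look and compute and a tool call to move; the robot and the scene stay as the last step left them, time stands still between calls to the robot, and variables do not carry over. Pictures are saved under pics/ and viewed, at most 10 in all, crops included, and the job is handed in when it is done.

Besides the shell and the picture viewer there is one more tool, called after "Call:" by a JSON object that holds its "name" and its "arguments". drive_tool: Moves the arm, as the interface text tells. Its arguments: {"type":"object","properties":{"slide":{"type":"array"},"delta_rot":{"type":"array"},"hand":{"type":"array"},"grip_force":{"type":"number"}},"required":["slide","delta_rot","hand"]}

```bash
mkdir -p pics; cat > h.py <<'E'
import numpy as np, cv2
from bench import env
def cam(s):
    R=cv2.Rodrigues(np.array(s["rvec"],float))[0]; t=np.array(s["tvec"],float).ravel(); return R,t
def proj(s,P):
    R,t=cam(s); p=R@np.array(P,float)+t
    return np.array([s["fx"]*p[0]/p[2]+s["cx"],s["fy"]*p[1]/p[2]+s["cy"]])
def ray(s,u,v):
    R,t=cam(s); d=R.T@np.array([(u-s["cx"])/s["fx"],(v-s["cy"])/s["fy"],1.]); return -R.T@t,d/np.linalg.norm(d)
def onz(s,u,v,z):
    o,d=ray(s,u,v); return o+d*(z-o[2])/d[2]
def two(r1,r2):
    (o1,d1),(o2,d2)=r1,r2
    A=np.array([d1,-d2]).T; k=np.linalg.lstsq(A,o2-o1,rcond=None)[0]
    a,b=o1+k[0]*d1,o2+k[1]*d2; return (a+b)/2,np.linalg.norm(a-b)
def wray(s,u,v,st):
    T=np.array(s["T_tool_cam"]); x,y=u-s["cx"],v-s["cy"]; r=np.hypot(x,y); th=r/s["fx"]
    d=np.array([x/r*np.sin(th),y/r*np.sin(th),np.cos(th)]) if r>0 else np.array([0,0,1.])
    R=np.array(st["orientation"]); return R@T[:3,3]+np.array(st["ee_pos"]),R@T[:3,:3]@d
def wproj(s,P,st):
    T=np.array(s["T_tool_cam"]); R=np.array(st["orientation"])
    p=R.T@(np.array(P)-st["ee_pos"]); c=T[:3,:3].T@(p-T[:3,3]); th=np.arctan2(np.hypot(c[0],c[1]),c[2]); k=s["fx"]*th/np.hypot(c[0],c[1]); return np.array([s["cx"]+k*c[0],s["cy"]+k*c[1]])
E
python3 - <<'E'
from h import *
import pickle
st=env.sense(); print(st)
S={}
for n in ["scene","top","wrist"]:
    S[n]=env.snapshot(n); cv2.imwrite(f"pics/{n}0.png",S[n]["image"])
    print(n,{k:v for k,v in S[n].items() if k!="image"})
pickle.dump(S,open("s0.pkl","wb"))
E
```

```text
{'time': 0.0, 'joint_positions': array([ 5.38548546e+01,  9.11294213e+00,  9.15723937e+01, -1.26418788e-03,
        7.94234397e+01, -1.20388694e+01]), 'dq': array([ 0.01149502,  0.00956945,  0.08063533, -0.01980996, -0.07338258,
       -0.07573235]), 'effort': array([ 2.33284802e-03, -3.85576093e+01, -3.22109306e+01,  7.02898856e-02,
        3.76448978e-02, -1.53238720e-04]), 'ee_pos': array([0.23448796, 0.52429731, 0.20301416]), 'orientation': array([[-9.12790901e-01,  4.08425705e-01, -1.10227665e-03],
       [ 4.08427021e-01,  9.12789668e-01, -1.54587152e-03],
       [ 3.74773072e-04, -1.86125702e-03, -9.99998198e-01]]), 'force': array([ 0.43348663,  0.38786743, -0.36532529]), 'moment': array([ 0.01564297, -0.01690943,  0.03547688]), 'gripper_force': 0.0, 'finger_gap': 0.9990375321073779}
scene {'fx': 469.1069663329729, 'fy': 469.1069663329729, 'cx': 305.29046994639316, 'cy': 197.6797429593404, 'rvec': array([ 2.28219025,  0.8355265 , -0.31525356]), 'tvec': array([-0.43367668, -0.18899648,  1.28132897])}
top {'fx': 365.0548155186378, 'fy': 365.0548155186378, 'cx': 309.85672208036306, 'cy': 206.00192477869345, 'rvec': array([ 2.1272753 , -2.16473482,  0.1202021 ]), 'tvec': array([0.04013961, 0.53398624, 1.00254382])}
wrist {'fx': 309.70691628693146, 'fy': 309.70691628693146, 'cx': 316.8341703068509, 'cy': 200.76955973583122, 'T_tool_cam': array([[ 3.98019306e-04, -9.66388725e-01, -2.57084954e-01,
         7.22772868e-02],
       [ 9.99999580e-01,  5.96790036e-04, -6.95147732e-04,
         7.39650239e-04],
       [ 8.25208669e-04, -2.57084569e-01,  9.66388557e-01,
        -1.81113863e-01],
       [ 0.00000000e+00,  0.00000000e+00,  0.00000000e+00,
         1.00000000e+00]])}
```

View pics/scene0.png

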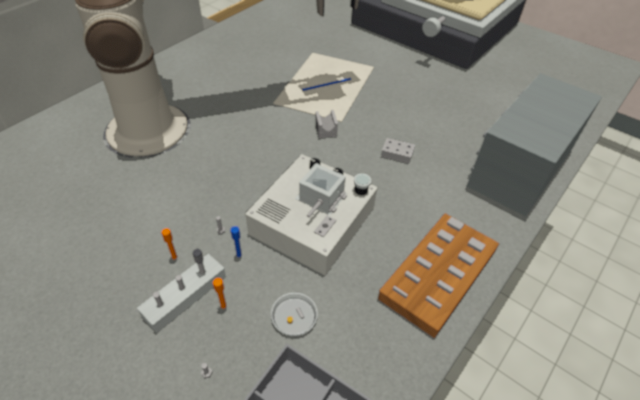

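View pics/top0.png

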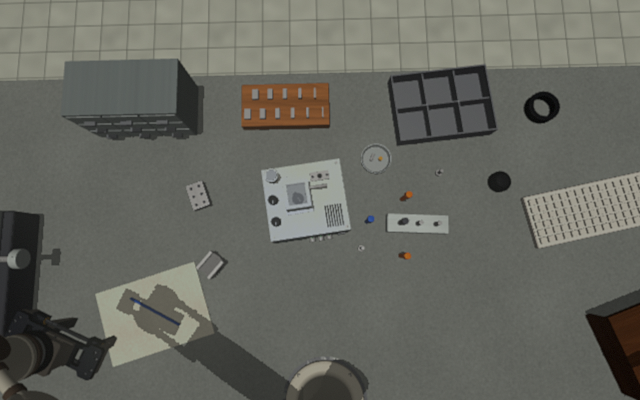

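The scene view shows the console at about (312,212) and the pin block at (181,290). It has a dark knurled pin at (199,260), plain gauges at (181,284) and (158,300), and look-alikes: orange at (169,244) and (220,294), blue at (236,241). The dark-headed one in the block fits the description; I'll confirm in an enlarged crop.

```bash
python3 - <<'E'
from h import *
import pickle
S=pickle.load(open("s0.pkl","rb"))
a=S["scene"]["image"][145:335,130:390]; b=S["top"]["image"][150:250,250:460]
A=cv2.resize(a[:100,110:],(600,400),interpolation=cv2.INTER_CUBIC) # console x240..390,y145..245
A=cv2.resize(S["scene"]["image"][145:275,240:390],(400,347),interpolation=cv2.INTER_CUBIC)
B=cv2.resize(S["scene"]["image"][210:335,130:280],(400,333),interpolation=cv2.INTER_CUBIC)[:253]
B=cv2.resize(S["scene"]["image"][215:335,130:274],(400,333),interpolation=cv2.INTER_CUBIC)
C=cv2.resize(S["top"]["image"][150:250,255:365],(400,364),interpolation=cv2.INTER_CUBIC)[:253]
top=np.hstack([A[:333],B]); 
C=cv2.resize(S["top"]["image"][153:245,255:375],(348,267),interpolation=cv2.INTER_CUBIC)
D=cv2.resize(S["top"]["image"][180:262,355:459],(339,267),interpolation=cv2.INTER_CUBIC)
bot=np.zeros((267,800,3),np.uint8); bot[:,:348]=C; bot[:,400:739]=D
cv2.imwrite("pics/crop1.png",np.vstack([top,bot]))
E
```

```text
(no output)
```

View pics/crop1.png

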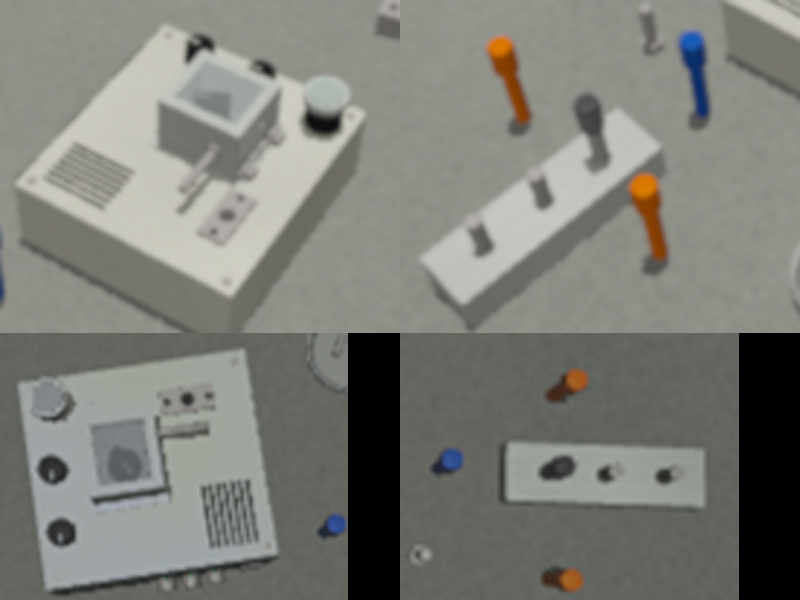

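The crop confirms it: dark knurled head and steel shank in the block's hole nearest the console, at scene (199,260) and top (404,222). The stay hole shows at scene (325.5,225.6) and top (319.8,175.7).

```bash
python3 - <<'E'
from h import *
import pickle
S=pickle.load(open("s0.pkl","rb")); t=S["top"]; s=S["scene"]
print("cam",-cam(t)[0].T@cam(t)[1],-cam(s)[0].T@cam(s)[1])
print("hole",onz(t,319.8,175.7,.073),onz(s,325.5,225.6,.073),two(ray(t,319.8,175.7),ray(s,325.5,225.6)))
im=t["image"]
for name,(x0,y0,x1,y1),z in [("console",(255,150,360,250),.07),("rack",(380,205,455,240),.034)]:
    g=im[y0:y1,x0:x1].min(2); m=(cv2.resize(g,None,fx=4,fy=4,interpolation=cv2.INTER_CUBIC)>150).astype(np.uint8)
    m=cv2.morphologyEx(m,cv2.MORPH_OPEN,np.ones((9,9),np.uint8))
    c=max(cv2.findContours(m,0,2)[0],key=cv2.contourArea); r=cv2.minAreaRect(c)
    b=[onz(t,*( (p+.5)/4-.5+[x0,y0]),z) for p in cv2.boxPoints(r)]
    b=np.array(b)[:,:2]; print(name,b.round(4).tolist(),b.mean(0),[np.linalg.norm(b[i]-b[i-1]) for i in range(2)], np.degrees(np.arctan2(*(b[1]-b[0])[::-1])))
    print(proj(t,[*b.mean(0),z]))
E
```

```text
cam [0.40034641 0.01360864 1.06366544] [ 0.97263384 -0.48826373  0.8253369 ]
hole [0.61363033 0.00130648 0.073     ] [0.61833603 0.00286028 0.073     ] (array([0.61575451, 0.00281606, 0.07039656]), np.float64(0.004347989820022727))
console [[0.6319, 0.1674], [0.662, -0.0532], [0.4665, -0.0773], [0.4373, 0.1378]] [0.54944314 0.04368095] [np.float64(0.19688729065939767), np.float64(0.22267733041115212)] -82.24315148217148
[304.85693323 199.10325895]
rack [[0.4614, -0.187], [0.5078, -0.19], [0.5017, -0.338], [0.4555, -0.3341]] [ 0.48156974 -0.26229876] [np.float64(0.147264626623069), np.float64(0.04650879511219687)] -3.7843052120259815
[414.34624523 222.8112482 ]
```

```bash
cat >> h.py <<'E'
from scipy.spatial.transform import Rotation as Ro
def go(P,az,tilt=None):
    st=env.sense(); R=np.array(st["orientation"]); a=np.radians(az)
    x=np.array([np.cos(a),np.sin(a),0]); z=np.array([0,0,-1.]); T=np.array([x,np.cross(z,x),z]).T
    print("slide cm",(R.T@(np.array(P)-st["ee_pos"])*100).round(2),"rot",np.degrees(Ro.from_matrix(R.T@T).as_rotvec()).round(2))
E
python3 - <<'E'
from h import *
import pickle
S=pickle.load(open("s0.pkl","rb")); t=S["top"]; s=S["scene"]
print(two(ray(t,405,220.8),ray(s,197.7,252)))
go([.58,.02,.26],97.4)
E
```

```text
(array([ 0.48331713, -0.22022042,  0.09602371]), np.float64(0.002840675304487967))
slide cm [-52.13 -31.94  -5.64] rot [-8.000e-02  2.000e-02  5.849e+01]
```

Call:
{"name": "drive_tool", "arguments": {"slide": [[-52.1,-31.9,-5.6],[-52.1,-31.9,-5.6],[-52.1,-31.9,-5.6],[-52.1,-31.9,-5.6],[-52.1,-31.9,-5.6],[-52.1,-31.9,-5.6],[-52.1,-31.9,-5.6],[-52.1,-31.9,-5.6],[-52.1,-31.9,-5.6],[-52.1,-31.9,-5.6],[-52.1,-31.9,-5.6],[-52.1,-31.9,-5.6],[-52.1,-31.9,-5.6],[-52.1,-31.9,-5.6],[-52.1,-31.9,-5.6],[-52.1,-31.9,-5.6],[-52.1,-31.9,-5.6],[-52.1,-31.9,-5.6],[-52.1,-31.9,-5.6],[-52.1,-31.9,-5.6]], "delta_rot": [[0,0,58.5],[0,0,58.5],[0,0,58.5],[0,0,58.5],[0,0,58.5],[0,0,58.5],[0,0,58.5],[0,0,58.5],[0,0,58.5],[0,0,58.5],[0,0,58.5],[0,0,58.5],[0,0,58.5],[0,0,58.5],[0,0,58.5],[0,0,58.5],[0,0,58.5],[0,0,58.5],[0,0,58.5],[0,0,58.5]], "hand": [0,0,0,0,0,0,0,0,0,0,0,0,0,0,0,0,0,0,0,0]}}

```text
time: 1.82
ee_pos: [0.5795, 0.0221, 0.26]
orientation: [[-0.13, 0.991, -0.0], [0.991, 0.13, 0.0], [0.0, -0.0, -1.0]]
force: [0.0, 0.5, 0.8]
finger_gap: 0.501
gripper_force: 0.0
```

```bash
python3 - <<'E'
from h import *
import pickle
st=env.sense(); s=env.snapshot("wrist"); print(st["time"],st["ee_pos"],st["joint_positions"])
pickle.dump((st,s),open("w1.pkl","wb")); cv2.imwrite("pics/w1.png",cv2.resize(s["image"],(800,500),interpolation=cv2.INTER_CUBIC))
E
```

```text
1.8167 [0.57952335 0.02212618 0.25997144] [-9.75092492e+00  7.98541323e+00  8.64041799e+01  9.97269169e-03
  8.56270890e+01 -1.72423300e+01]
```

View pics/w1.png

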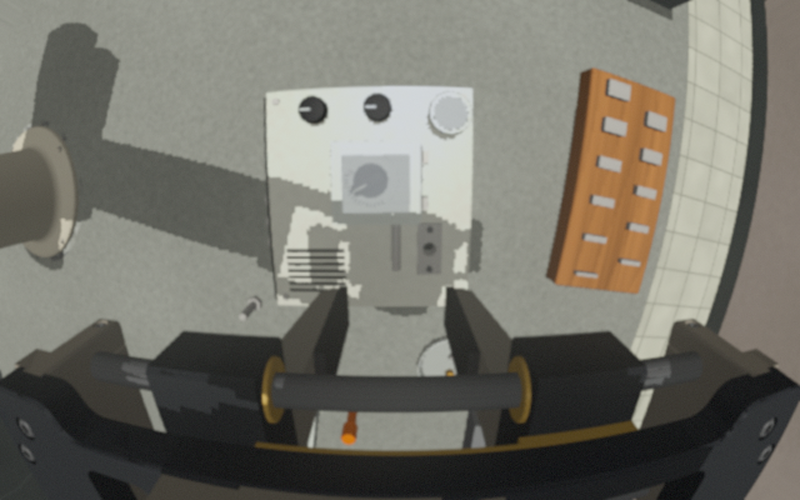

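The wrist view shows the console square-on: stay hole at (429,248) in the 800-px view with clamp screws above and below it, lift peg at (396,226–270), knob under the window at (368,180).

```bash
python3 - <<'E'
from h import *
import pickle
st,s=pickle.load(open("w1.pkl","rb"))
def wz(u,v,z):
    o,d=wray(s,u/1.25,v/1.25,st); return o+d*(z-o[2])/d[2]
g=cv2.resize(cv2.cvtColor(s["image"],6),(800,500),interpolation=cv2.INTER_CUBIC)
print("dark screws/hole rows:")
m=(g[220:280,412:446]<50).astype(np.uint8); n,_,stt,c=cv2.connectedComponentsWithStats(m)
for i in range(1,n): print(stt[i][4],c[i]+[412,220],wz(*(c[i]+[412,220]),.073).round(4))
C={k:wz(*p,.07) for k,p in dict(fl=(266,93),bl=(472,88),bulb=(278,302),br=(463,305)).items()}
for k in C: print(k,C[k].round(4))
print("peg ends",wz(396,226,.095).round(4),wz(396,270,.095).round(4))
print("plate corners",wz(418,223,.073),wz(441,223,.073),wz(418,274,.073),wz(441,274,.073))
E
```

```text
dark screws/hole rows:
fl [0.436  0.1382 0.07  ]
bl [0.6339 0.1654 0.07  ]
bulb [ 0.4653 -0.0762  0.07  ]
br [ 0.6603 -0.0526  0.07  ]
peg ends [0.5791 0.0262 0.095 ] [ 0.5846 -0.0154  0.095 ]
plate corners [0.60038362 0.02763986 0.073     ] [0.62258977 0.0306673  0.073     ] [ 0.60791259 -0.02372444  0.073     ] [ 0.63092887 -0.02076785  0.073     ]
```

```bash
cat >> h.py <<'E'
C0=np.array([.5489,.0437,0]); YAW=7.5
def c2w(p):
    a=np.radians(YAW); return C0+np.array([np.cos(a)*p[0]-np.sin(a)*p[1],np.sin(a)*p[0]+np.cos(a)*p[1],p[2]])/1000
def w2c(P):
    a=np.radians(YAW); d=np.array(P)-C0; return np.array([np.cos(a)*d[0]+np.sin(a)*d[1],-np.sin(a)*d[0]+np.cos(a)*d[1],d[2]])*1000
E
python3 - <<'E'
from h import *
import pickle
st,s=pickle.load(open("w1.pkl","rb"))
def wz(u,v,z):
    o,d=wray(s,u/1.25,v/1.25,st); return o+d*(z-o[2])/d[2]
g=cv2.resize(cv2.cvtColor(s["image"],6),(800,500),interpolation=cv2.INTER_CUBIC)
print(g[222:278:3,416:446:2])
h=wz(429,248,.073); print(h,w2c(h),w2c([.6136,.0013,.073]),w2c([.6183,.0029,.073]))
print("peg tip",w2c(wz(396,270,.095)),"knob",w2c(wz(369,180,.11)),"pred knob px",wproj(s,c2w([3,20,104]),st)*1.25)
print("hole pred", wproj(s,c2w([59.4,-46,73]),st)*1.25)
S=pickle.load(open("s0.pkl","rb"))
P=np.array([.4833,-.2202,.26]); go(P,92)
E
```

```text
[[136 137 134 129 127 128 129 129 129 130 130 129 130 136 139]
 [135 127 121 118 121 119 112 112 116 120 120 120 120 133 141]
 [137 124 120 121 118 111  87  82  99 117 122 121 121 133 141]
 [135 123 120 118 118 113  89  85 100 117 121 119 122 132 140]
 [129 120 120 120 118 119 117 117 119 120 121 119 121 133 139]
 [129 120 120 118 119 119 119 119 119 120 120 119 123 133 139]
 [129 119 119 118 119 119 118 118 118 118 119 119 120 133 137]
 [132 118 117 116 109  99  85  85  96 114 119 120 122 132 139]
 [131 121 118 108  82  65  60  63  72  93 111 117 121 131 138]
 [133 122 117 108  87  76  76  78  86  91 108 119 123 132 137]
 [135 121 117 112 100  93  94  93  93 100 114 118 122 134 139]
 [132 121 117 118 113 106 104 105 107 114 118 119 122 133 137]
 [131 121 117 117 117 117 118 118 118 120 120 118 121 133 138]
 [130 120 115 116 117 116 117 117 119 118 118 119 122 135 138]
 [128 115 116 115 116 114 112 114 116 118 117 118 123 135 139]
 [125 115 115 115 113 103  80  84 107 117 117 118 124 135 139]
 [127 116 116 113 112  96  78  79 102 116 119 117 123 137 140]
 [129 117 120 119 120 119 116 115 120 123 123 123 127 137 138]
 [136 135 136 135 136 138 136 138 137 137 137 137 138 138 139]]
[0.61474146 0.00432214 0.073     ] [ 60.13833097 -47.63500765  73.        ] [ 58.61217198 -50.48230676  73.        ] [ 63.48080474 -49.50946808  73.        ]
peg tip [ 27.67521885 -63.28896984  95.        ] knob [  4.60013114  21.93314068 110.        ] pred knob px [367.66807677 181.68678546]
hole pred [428.28847313 246.38933847]
slide cm [-22.76 -12.71   0.  ] rot [-0.01 -0.01  5.49]
```

Call:
{"name": "drive_tool", "arguments": {"slide": [[-23.0,-12.7,0],[-23.0,-12.7,0],[-23.0,-12.7,0],[-23.0,-12.7,0],[-23.0,-12.7,0],[-23.0,-12.7,0],[-23.0,-12.7,0],[-23.0,-12.7,5],[-23.0,-12.7,5],[-23.0,-12.7,5],[-23.0,-12.7,5]], "delta_rot": [[0,0,5],[0,0,5],[0,0,5],[0,0,5],[0,0,5],[0,0,5],[0,0,5],[0,0,5],[0,0,5],[0,0,5],[0,0,5]], "hand": [0,0,0,0,0,0,0,0,0,0,0]}}

```text
time: 2.78
ee_pos: [0.4838, -0.2222, 0.21]
orientation: [[-0.043, 0.999, -0.001], [0.999, 0.043, 0.001], [0.001, -0.001, -1.0]]
force: [-0.5, -0.7, 0.7]
finger_gap: 0.5
gripper_force: 0.0
```

```bash
python3 - <<'E'
from h import *
import pickle
st=env.sense(); s=env.snapshot("wrist"); print(st["time"],st["ee_pos"])
pickle.dump((st,s),open("w2.pkl","wb")); cv2.imwrite("pics/w2.png",cv2.resize(s["image"],(800,500),interpolation=cv2.INTER_CUBIC))
p=wproj(s,[.4833,-.2202,.1],st); print(p*1.25)
E
```

```text
2.7833 [ 0.48383128 -0.22222192  0.21001666]
[395.38014551 242.60514779]
```

View pics/w2.png

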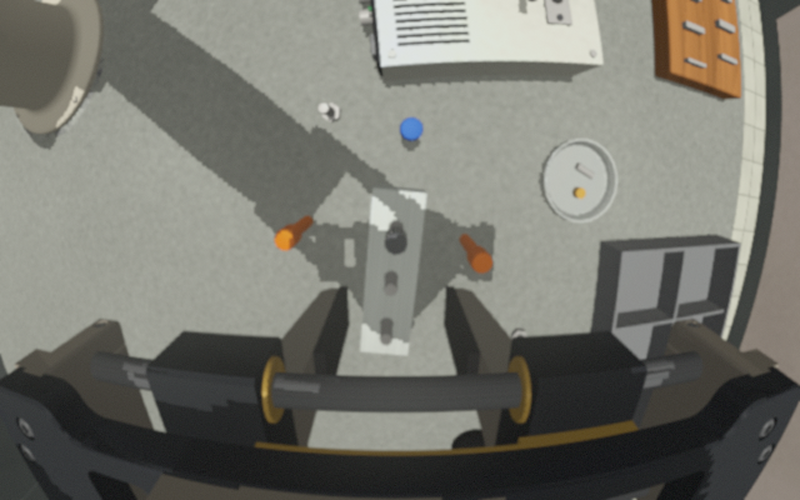

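The pin's head top is at (396,241), as predicted; the orange look-alikes are at (286,238) and (481,258), well outside the opening.

```bash
python3 - <<'E'
from h import *
import pickle
st,s=pickle.load(open("w2.pkl","rb"))
o,d=wray(s,396/1.25,241/1.25,st); P=o+d*(.1-o[2])/d[2]; print(P)
go([P[0],P[1],.098],92.5)
E
```

```text
[ 0.48372347 -0.21890285  0.1       ]
slide cm [ 0.4  -0.07 11.32] rot [ 0.05  0.03 -0.01]
```

Call:
{"name": "drive_tool", "arguments": {"slide": [[0.35,0,3],[0.35,0,6],[0.35,0,9],[0.35,0,11.2],[0.35,0,11.2],[0.35,0,11.2],[0.35,0,11.2],[0.35,0,11.2],[0.35,0,11.2],[0.35,0,11.2],[0.35,0,11.2]], "delta_rot": [[0,0,0],[0,0,0],[0,0,0],[0,0,0],[0,0,0],[0,0,0],[0,0,0],[0,0,0],[0,0,0],[0,0,0],[0,0,0]], "hand": [0,0,0,0,0,0.6,0.9,0.9,0.9,0.9,0.9], "grip_force": 25}}

```text
time: 3.75
ee_pos: [0.4841, -0.2204, 0.0989]
orientation: [[-0.042, 0.999, 0.001], [0.999, 0.042, -0.001], [-0.001, 0.001, -1.0]]
force: [-0.9, -0.0, -0.1]
finger_gap: 0.083
gripper_force: 0.0
```

```bash
python3 - <<'E'
from h import *
import pickle
st=env.sense(); s=env.snapshot("wrist"); print(st["time"],st["ee_pos"],st["finger_gap"],st["gripper_force"])
t=env.snapshot("scene")
pickle.dump((st,s),open("w3.pkl","wb")); 
a=cv2.resize(s["image"][150:310,220:420],(500,400),interpolation=cv2.INTER_CUBIC)
b=cv2.resize(t["image"][200:330,130:230],(300,390),interpolation=cv2.INTER_CUBIC)
o=np.zeros((400,800,3),np.uint8); o[:,:500]=a; o[:390,500:]=b; cv2.imwrite("pics/w3.png",o)
E
```

```text
3.75 [ 0.48411571 -0.22043062  0.09890128] 0.08316622584204747 0.0
```

View pics/w3.png

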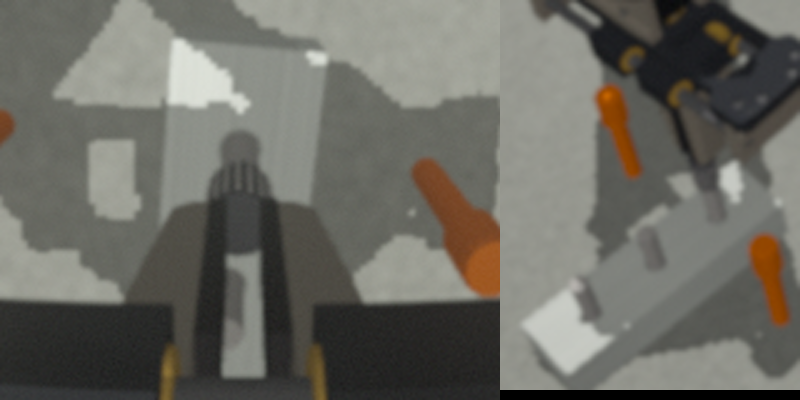

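The picture shows the dark head between the fingers at crop (235,225), with gauges untouched behind. The closure isn't confirmed yet, so I'll close fully.

Call:
{"name": "drive_tool", "arguments": {"slide": [[0,0,0],[0,0,0],[0,0,0],[0,0,0]], "delta_rot": [[0,0,0],[0,0,0],[0,0,0],[0,0,0]], "hand": [1,1,1,1], "grip_force": 25}}

```text
time: 4.18
ee_pos: [0.4836, -0.2201, 0.0979]
orientation: [[-0.042, 0.999, -0.0], [0.999, 0.042, 0.0], [0.0, -0.0, -1.0]]
force: [0.9, -0.2, -0.0]
finger_gap: 0.006
gripper_force: 0.0
```

```bash
python3 - <<'E'
from h import *
import pickle
st,s=pickle.load(open("w3.pkl","rb"))
f=lambda P:((wproj(s,P,st)-[220,150])*2.5).round(0)
for z in (.034,.05,.062,.072,.1): print("pin",z,f([.4837,-.2189,z]))
R=np.array(st["orientation"])
for x in (-.01,.01):
  for z in (.025,.006,-.04): print("finger edge",x,z,f(st["ee_pos"]+R@np.array([x,.004,z])))
st=env.sense(); s=env.snapshot("wrist"); t=env.snapshot("scene"); u=env.snapshot("top")
pickle.dump((st,s,t,u),open("w4.pkl","wb"))
a=cv2.resize(s["image"][170:270,260:380],(480,400),interpolation=cv2.INTER_CUBIC)
b=cv2.resize(t["image"][210:310,150:230],(320,400),interpolation=cv2.INTER_CUBIC)
cv2.imwrite("pics/w4.png",np.hstack([a,b]))
E
```

```text
pin 0.034 [240. 143.]
pin 0.05 [240. 158.]
pin 0.062 [240. 170.]
pin 0.072 [240. 181.]
pin 0.1 [240. 217.]
finger edge -0.01 0.025 [255. 221.]
finger edge -0.01 0.006 [256. 248.]
finger edge -0.01 -0.04 [260. 336.]
finger edge 0.01 0.025 [256. 154.]
finger edge 0.01 0.006 [257. 176.]
finger edge 0.01 -0.04 [261. 250.]
```

View pics/w4.png

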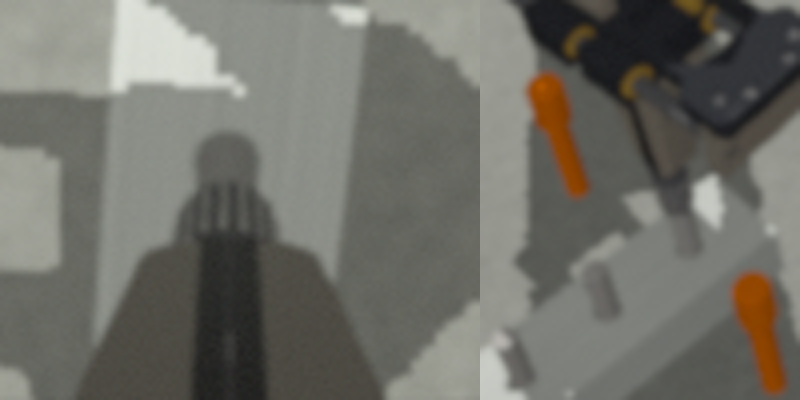

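The closed fingers sit just above the knurled head: the knurl shows in full below the tips at crop (225,210). So the grasp was too high. I'll open, go 20 mm lower, 3 mm to −y, and close again.

Call:
{"name": "drive_tool", "arguments": {"slide": [[0,0,-0.5],[0,0,-0.5],[-0.3,0,-0.5],[-0.3,0,-0.5],[-0.3,0,-0.5],[-0.3,0,0],[-0.3,0,1],[-0.3,0,2],[-0.3,0,2],[-0.3,0,2],[-0.3,0,2],[-0.3,0,2],[-0.3,0,2],[-0.3,0,2],[-0.3,0,2],[-0.3,0,2]], "delta_rot": [[0,0,0],[0,0,0],[0,0,0],[0,0,0],[0,0,0],[0,0,0],[0,0,0],[0,0,0],[0,0,0],[0,0,0],[0,0,0],[0,0,0],[0,0,0],[0,0,0],[0,0,0],[0,0,0]], "hand": [0,0,0,0,0,0,0,0,0,1,1,1,1,1,1,1], "grip_force": 25}}

```text
time: 5.67
ee_pos: [0.484, -0.2233, 0.0784]
orientation: [[-0.042, 0.999, 0.001], [0.999, 0.042, -0.001], [-0.001, 0.001, -1.0]]
force: [0.1, 0.2, 1.0]
finger_gap: 0.183
gripper_force: 25.0
```

Call:
{"name": "drive_tool", "arguments": {"slide": [[0,0,-1],[0,0,-2],[0,0,-3],[0,0,-4.5],[0,0,-7],[0,0,-10],[0,0,-12],[0,0,-12],[0,0,-12]], "delta_rot": [[0,0,0],[0,0,0],[0,0,0],[0,0,0],[0,0,0],[0,0,0],[0,0,0],[0,0,0],[0,0,0]], "hand": [1,1,1,1,1,1,1,1,1], "grip_force": 25}}

```text
time: 6.42
ee_pos: [0.4845, -0.2237, 0.1999]
orientation: [[-0.042, 0.999, 0.003], [0.999, 0.042, -0.002], [-0.002, 0.003, -1.0]]
force: [-0.1, 0.1, -1.7]
finger_gap: 0.185
gripper_force: 25.0
```

```bash
python3 - <<'E'
from h import *
import pickle
st=env.sense(); s=env.snapshot("wrist"); t=env.snapshot("scene"); u=env.snapshot("top")
pickle.dump((st,s,t,u),open("w5.pkl","wb"))
P=np.array(st["ee_pos"])
f=lambda p:wproj(s,p,st).round(1)
for z in (-.0,.0216,-.0404,-.0684): print(z,"wrist",f(P+[0,0,z]),"scene",proj(t,P+[0,0,z]).round(1))
a=cv2.resize(s["image"][130:280,240:400],(427,400),interpolation=cv2.INTER_CUBIC)
q=proj(t,P-[0,0,.03]).round().astype(int)
x0,y0=q[0]-35,q[1]-50
b=cv2.resize(t["image"][y0:y0+100,x0:x0+80],(320,400),interpolation=cv2.INTER_CUBIC); print("scene crop origin",x0,y0)
cv2.imwrite("pics/w5.png",np.hstack([a,b]))
E
```

```text
-0.0 wrist [316.5 238.5] scene [185.8 218.5]
0.0216 wrist [316.5 252.9] scene [183.5 210.3]
-0.0404 wrist [316.4 218.4] scene [190.  232.9]
-0.0684 wrist [316.4 207.9] scene [192.7 242.3]
scene crop origin 154 179
```

View pics/w5.png

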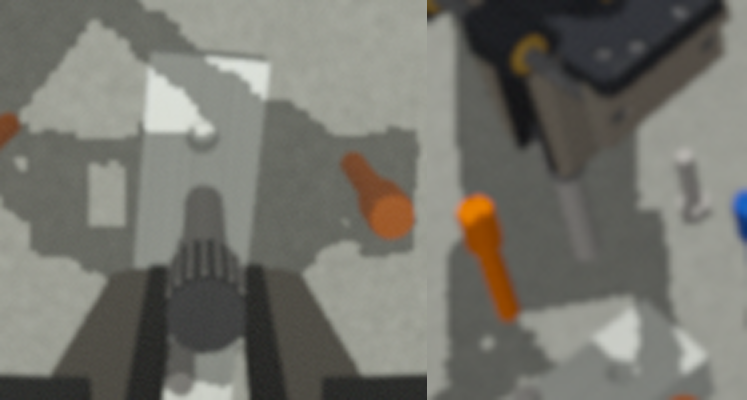

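The pin is out and held: head top at crop (205,310), foot end at (203,190) in the wrist half; the gauge stays in place below. Foot is about 68 mm ahead of the TCP. On to the spot in front of the lift peg.

```bash
python3 - <<'E'
from h import *
go(c2w([4,-51.5,200]),97.5); 
E
```

```text
slide cm [21.22  8.57 -0.34] rot [-0.13 -0.12 -5.11]
```

Call:
{"name": "drive_tool", "arguments": {"slide": [[3,1.2,0],[6,2.4,0],[9,3.6,0],[12,4.8,0],[15,6,0],[18,7.3,0],[21.2,8.6,0],[21.2,8.6,0],[21.2,8.6,0],[21.2,8.6,0]], "delta_rot": [[0,0,-1],[0,0,-2],[0,0,-3],[0,0,-4],[0,0,-5],[0,0,-5.1],[0,0,-5.1],[0,0,-5.1],[0,0,-5.1],[0,0,-5.1]], "hand": [1,1,1,1,1,1,1,1,1,1]}}

```text
time: 7.4
ee_pos: [0.5599, -0.008, 0.1967]
orientation: [[-0.131, 0.991, -0.003], [0.991, 0.131, -0.0], [0.0, -0.003, -1.0]]
force: [-0.1, -0.1, -1.1]
finger_gap: 0.184
gripper_force: 25.0
```

```bash
python3 - <<'E'
from h import *
import pickle
st=env.sense(); s=env.snapshot("wrist"); pickle.dump((st,s),open("w6.pkl","wb"))
print(w2c(st["ee_pos"]),st["time"])
im=cv2.resize(s["image"][110:290,220:460],(800,600),interpolation=cv2.INTER_CUBIC); cv2.imwrite("pics/w6.png",im)
f=lambda p:((wproj(s,p,st)-[220,110])*3.333).round(0)
P=np.array(st["ee_pos"]);R=np.array(st["orientation"])
print("foot pred",f(P+R@[.003,0,.0684]),"hole pred -48",f(c2w([59.4,-48,73])),"peg tip",f(c2w([26.5,-63,95])),"peg root",f(c2w([26.5,-14,95])))
E
```

```text
[  4.2023369  -52.69789582 196.67800486] 7.4
foot pred [322. 315.] hole pred -48 [504. 261.] peg tip [401. 329.] peg root [404. 158.]
```

View pics/w6.png

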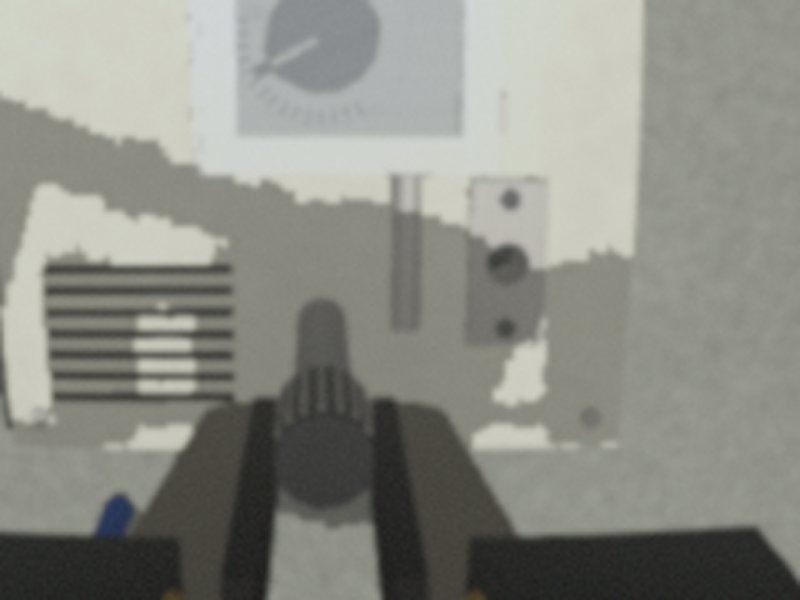

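The view shows hole at (508,264), lift peg (406,175–329), pin foot tip at (322,298), and knob nose pointing to lower left at (262,70). The unit lies about 1.2 mm further in x than estimated, and the hole is at y ≈ −49. Descending in front of the peg.

Call:
{"name": "drive_tool", "arguments": {"slide": [[0.17,0,1.5],[0.17,0,3],[0.17,0,4.3],[0.17,0,5],[0.17,0,5],[0.17,0.5,5],[0.17,0.9,5],[0.17,1.1,5],[0.17,1.2,5],[0.17,1.3,5],[0.17,1.4,4.97],[0.17,1.5,4.88],[0.17,1.6,4.79],[0.17,1.7,4.7],[0.17,1.8,4.63],[0.17,1.9,4.56],[0.17,2.0,4.5],[0.17,2.0,4.5]], "delta_rot": [[0,0,0],[0,0,0],[0,0,0],[0,0,0],[0,0,0],[0,0,0],[0,0,0],[0,0,0],[0,0,0],[0,0,0],[0,0,0],[0,0,0],[0,0,0],[0,0,0],[0,0,0],[0,0,0],[0,0,0],[0,0,0]], "hand": [1,1,1,1,1,1,1,1,1,1,1,1,1,1,1,1,1,1]}}

```text
time: 8.95
ee_pos: [0.5805, -0.0035, 0.1534]
orientation: [[-0.13, 0.991, -0.0], [0.991, 0.13, -0.0], [-0.0, -0.0, -1.0]]
force: [-4.2, -0.3, 2.0]
finger_gap: 0.184
gripper_force: 25.3
```

```bash
sed -i 's/^C0=.*/C0=np.array([.5489,.0437,0])+.0012*np.array([np.cos(np.radians(7.5)),np.sin(np.radians(7.5)),0]); YAW=7.5/' h.py; python3 - <<'E'
from h import *
import pickle
st=env.sense(); s=env.snapshot("wrist"); pickle.dump((st,s),open("w7.pkl","wb"))
print(w2c(st["ee_pos"]),st["time"],st["force"],st["moment"])
a=cv2.cvtColor(pickle.load(open("w6.pkl","rb"))[1]["image"],6)
# guard front edge/peg: print gray profile along console x through knob line, y=-30
g=cv2.cvtColor(s["image"],6)
for y in (-25,-60): print([int(g[tuple(wproj(s,c2w([x,y,98]),st).round().astype(int)[::-1])]) for x in range(14,56,2)])
cv2.imwrite("pics/w7.png",cv2.resize(s["image"][110:290,220:460],(800,600),interpolation=cv2.INTER_CUBIC))
E
```

```text
[ 23.989632   -50.91142731 153.39554155] 8.95 [-4.21919421 -0.31719522  2.00634758] [-0.23589527  1.19703498  0.00564234]
[136, 135, 135, 136, 137, 135, 131, 106, 111, 115, 109, 137, 136, 137, 136, 132, 117, 117, 116, 116, 85]
[127, 79, 74, 63, 68, 65, 68, 74, 82, 104, 106, 129, 133, 132, 134, 127, 113, 110, 112, 109, 67]
```

Call:
{"name": "drive_tool", "arguments": {"slide": [[0,0.1,-0.12],[0,0.22,-0.2],[0,0.35,-0.28],[0,0.5,-0.35],[0,0.65,-0.4],[0,0.8,-0.45],[0,0.95,-0.48],[0,1.1,-0.52],[0,1.26,-0.54],[0,1.42,-0.55],[0,1.6,-0.55],[0,1.75,-0.55],[0,1.9,-0.52],[0,2.07,-0.48],[0,2.23,-0.43],[0,2.4,-0.37],[0,2.55,-0.3],[0,2.7,-0.22],[0,2.85,-0.12],[0,3.0,0]], "delta_rot": [[0,0,0],[0,0,0],[0,0,0],[0,0,0],[0,0,0],[0,0,0],[0,0,0],[0,0,0],[0,0,0],[0,0,0],[0,0,0],[0,0,0],[0,0,0],[0,0,0],[0,0,0],[0,0,0],[0,0,0],[0,0,0],[0,0,0],[0,0,0]], "hand": [1,1,1,1,1,1,1,1,1,1,1,1,1,1,1,1,1,1,1,1]}}

```text
time: 10.67
ee_pos: [0.6104, 0.0006, 0.1529]
orientation: [[-0.13, 0.991, 0.0], [0.991, 0.13, 0.0], [0.0, 0.0, -1.0]]
force: [-1.6, -0.8, 0.6]
finger_gap: 0.184
gripper_force: 25.1
```

```bash
python3 - <<'E'
from h import *
import pickle
st=env.sense(); s=env.snapshot("wrist"); pickle.dump((st,s),open("w8.pkl","wb"))
print(w2c(st["ee_pos"]),st["time"],st["force"],st["moment"])
P=np.array(st["ee_pos"]);R=np.array(st["orientation"])
f=lambda p:((wproj(s,p,st)-[220,110])*3.333).round(0)
print("foot",f(P+R@[.002,0,.0684]),"hole",f(c2w([59.4,-49,73])))
cv2.imwrite("pics/w8.png",cv2.resize(s["image"][110:290,220:460],(800,600),interpolation=cv2.INTER_CUBIC))
E
```

```text
[ 54.13513584 -50.80226563 152.91640287] 10.6667 [-1.63937603 -0.76966455  0.58493036] [-0.09170983  0.47063741 -0.02377932]
foot [322. 319.] hole [342. 308.]
```

View pics/w8.png

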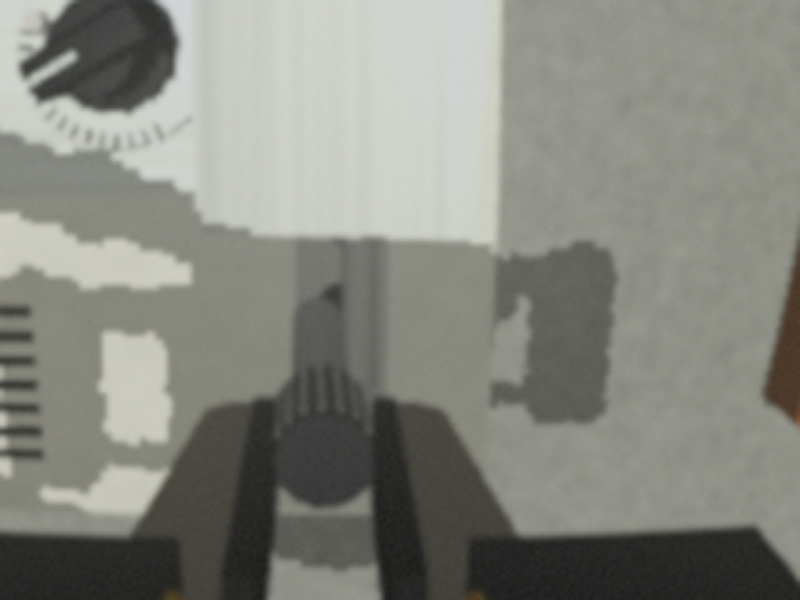

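The guard has swung up, with the hood now right of the hinge. The pin foot is at (319,300), with the stay hole's dark edge just past it at (332,293) and the peg leaning on the pin's +x side. About 6 mm to go in x.

Call:
{"name": "drive_tool", "arguments": {"slide": [[0,0.15,0.05],[0,0.3,0.15],[0,0.45,0.3],[0,0.6,0.4],[0,0.6,0.6],[0,0.6,0.8],[0,0.6,0.95],[0,0.6,1.0],[0,0.6,1.0]], "delta_rot": [[0,0,0],[0,0,0],[0,0,0],[0,0,0],[0,0,0],[0,0,0],[0,0,0],[0,0,0],[0,0,0]], "hand": [1,1,1,1,1,1,1,1,1]}}

```text
time: 11.47
ee_pos: [0.6161, 0.0013, 0.1428]
orientation: [[-0.13, 0.991, -0.0], [0.991, 0.13, 0.0], [0.0, -0.0, -1.0]]
force: [-1.5, 0.7, -0.6]
finger_gap: 0.182
gripper_force: 25.0
```

```bash
cat >> h.py <<'E'
def look(n,fw=None):
    import pickle
    st=env.sense(); s=env.snapshot("wrist"); pickle.dump((st,s),open(n+".pkl","wb"))
    print(w2c(st["ee_pos"]).round(1),round(st["time"],2),"F",st["force"].round(1),"M",st["moment"].round(2),"gap",round(st["finger_gap"],3))
    return st,s
E
python3 - <<'E'
from h import *
st,s=look("w9")
R=np.array(st["orientation"]);P=np.array(st["ee_pos"])
g=cv2.cvtColor(s["image"],6)
# pin shank edges across image rows just above head: scan rows
for v in range(184,226,4): print(v,g[v,296:340:2])
print("foot pred",wproj(s,P+R@[.002,0,.0684],st),"hole",wproj(s,c2w([59.4,-49,73]),st),"head",wproj(s,P+R@[.002,0,-.0216],st))
E
```

```text
[ 59.8 -50.8 142.8] 11.47 F [-1.5  0.7 -0.6] M [-0.07  0.39  0.02] gap 0.182
184 [138 138 134 120 119 140 144 136 128 113 101 101 120 121 110 117 119 116
 111 129 137 137]
188 [136 136 131 118 116 119 118 115 118 118 117 119 117 117 106 112 115 112
 110 125 137 137]
192 [135 136 133 120 116 116 115 115 119 116 117 118 115 116 103 111 116 114
 107 125 137 136]
196 [136 135 133 120 117 117 114 115 113 112 111 114 117 115 103 110 115 111
 111 130 137 136]
200 [138 135 134 120 114 116 112  90  82  86  87  82  78  99 103 111 114 111
 110 129 135 136]
204 [137 137 134 118 114 113  97  88  92  92  92  88  88  87  99 109 113 110
 109 128 136 134]
208 [137 136 135 117 112 113 100  90  90  91  90  89  87  89  99 108 114 107
 108 127 136 134]
212 [134 137 132 121 115 111  97  86  89  89  90  87  86  84  98 108 113 107
 105 127 135 136]
216 [132 134 131 119 112 109  96  87  89  90  90  88  87  85  96 109 111 107
 103 128 135 134]
220 [133 132 131 119 111 113  95  84  75  73  81  68  78  81  93 110 112 107
 100 120 135 135]
224 [134 134 133 120 108  91  72  76  67  67  82  62  74  71  71  89 102 106
 107 131 134 135]
foot pred [316.54413165 205.73765815] hole [316.03826988 205.50427557] head [316.32621505 249.51780394]
```

Call:
{"name": "drive_tool", "arguments": {"slide": [[0,0.08,0.05],[0,0.08,0.12],[0,0.08,0.2],[0,0.08,0.28],[0,0.08,0.36],[0,0.08,0.4],[0,0.08,0.4]], "delta_rot": [[0,0,0],[0,0,0],[0,0,0],[0,0,0],[0,0,0],[0,0,0],[0,0,0]], "hand": [1,1,1,1,1,1,1]}}

```text
time: 12.1
ee_pos: [0.6169, 0.0014, 0.1389]
orientation: [[-0.13, 0.991, -0.0], [0.991, 0.13, 0.0], [0.0, -0.0, -1.0]]
force: [-1.2, 0.6, -0.3]
finger_gap: 0.183
gripper_force: 25.0
```

Call:
{"name": "drive_tool", "arguments": {"slide": [[0,0,0.1],[0,0,0.2],[0,0,0.3],[0,0,0.4],[0,0,0.5],[0,0,0.5]], "delta_rot": [[0,0,0],[0,0,0],[0,0,0],[0,0,0],[0,0,0],[0,0,0]], "hand": [1,1,1,1,1,1]}}

```text
time: 12.6
ee_pos: [0.6168, 0.0014, 0.1337]
orientation: [[-0.13, 0.991, -0.0], [0.991, 0.13, 0.0], [0.0, -0.0, -1.0]]
force: [-1.2, -0.0, -1.4]
finger_gap: 0.185
gripper_force: 25.0
```

Call:
{"name": "drive_tool", "arguments": {"slide": [[0,0,0.15],[0,0,0.3],[0,0,0.45],[0,0,0.6],[0,0,0.75],[0,0,0.9],[0,0,1.0],[0,0,1.0]], "delta_rot": [[0,0,0],[0,0,0],[0,0,0],[0,0,0],[0,0,0],[0,0,0],[0,0,0],[0,0,0]], "hand": [1,1,1,1,1,1,1,1]}}

```text
time: 13.27
ee_pos: [0.6167, 0.0014, 0.1236]
orientation: [[-0.13, 0.991, -0.0], [0.991, 0.13, 0.0], [0.0, -0.0, -1.0]]
force: [-1.7, 0.5, -1.6]
finger_gap: 0.183
gripper_force: 25.0
```

Foot at about 55 mm. Feeling for the floor at 51.

Call:
{"name": "drive_tool", "arguments": {"slide": [[0,0,0.1],[0,0,0.2],[0,0,0.3],[0,0,0.38],[0,0,0.44],[0,0,0.5],[0,0,0.5]], "delta_rot": [[0,0,0],[0,0,0],[0,0,0],[0,0,0],[0,0,0],[0,0,0],[0,0,0]], "hand": [1,1,1,1,1,1,1]}}

```text
time: 13.85
ee_pos: [0.617, 0.0014, 0.1194]
orientation: [[-0.13, 0.991, 0.0], [0.991, 0.13, -0.0], [-0.0, 0.0, -1.0]]
force: [-2.4, -0.9, 1.7]
finger_gap: 0.182
gripper_force: 25.1
```

Call:
{"name": "drive_tool", "arguments": {"slide": [[0,0,0.05],[0,0,0.1],[0,0,0.15],[0,0,0.15]], "delta_rot": [[0,0,0],[0,0,0],[0,0,0],[0,0,0]], "hand": [1,1,1,1]}}

```text
time: 14.18
ee_pos: [0.6176, 0.0013, 0.1193]
orientation: [[-0.13, 0.991, 0.002], [0.991, 0.13, -0.0], [-0.001, 0.002, -1.0]]
force: [-6.1, 0.6, 8.4]
finger_gap: 0.183
gripper_force: 25.2
```

Floor felt at the predicted height (TCP 0.119) with 8 N. Relaxing, releasing, and backing straight up.

Call:
{"name": "drive_tool", "arguments": {"slide": [[0,-0.05,-0.15],[0,-0.08,-0.2],[0,-0.08,-0.2],[0,-0.08,-0.2],[0,-0.08,-0.2],[0,-0.08,-0.2],[0,-0.08,-0.2],[0,-0.08,-1.5],[0,-0.08,-4],[0,-0.08,-8],[0,-0.08,-12],[0,-0.08,-14],[0,-0.08,-14],[0,-0.08,-14]], "delta_rot": [[0,0,0],[0,0,0],[0,0,0],[0,0,0],[0,0,0],[0,0,0],[0,0,0],[0,0,0],[0,0,0],[0,0,0],[0,0,0],[0,0,0],[0,0,0],[0,0,0]], "hand": [1,1,0.4,0.2,0.2,0.2,0.2,0.2,0.2,0.2,0.2,0.2,0.2,0.2]}}

```text
time: 15.35
ee_pos: [0.6172, 0.0011, 0.26]
orientation: [[-0.13, 0.991, 0.004], [0.991, 0.13, -0.001], [-0.001, 0.004, -1.0]]
force: [-0.8, 0.5, 0.5]
finger_gap: 0.404
gripper_force: 0.0
```

```bash
python3 - <<'E'
from h import *
st,s=look("w10"); g=cv2.cvtColor(s["image"],6)
for p in ([59.4,-49,141],[57.5,-49,141]): print("pin head pred",wproj(s,c2w(p),st))
u,v=wproj(s,c2w([59.4,-49,141]),st).astype(int)
print(g[v-24:v+24:4,u-26:u+28:2])
k=wproj(s,c2w([3,20,104]),st).astype(int); print("knob",k); 
E
```

```text
[ 60.9 -51.1 260. ] 15.35 F [-0.8  0.5  0.5] M [-0.01  0.09  0.04] gap 0.404
pin head pred [314.58838156 191.58303769]
pin head pred [312.67961792 191.58452614]
[[138 138 138 139 137 138 139 138 133 128 153 155 156 155 134 124 138 121
  125 140 141 141 141 165 196 200 203]
 [139 138 136 138 138 139 139 138 132 122 121 120 121 122 117 111 117 117
  123 138 140 139 138 138 137 138 140]
 [146 142 137 137 138 140 139 139 131 122 120 107  97  96  95 106 118 117
  123 137 138 137 139 139 140 140 139]
 [145 141 137 137 137 138 138 139 132 105  88  81  81  82  91 103 117 114
  122 139 139 138 138 139 140 140 138]
 [135 137 138 138 137 138 136 117  86  77  76  77  76  77  75  94 115 113
  122 138 139 139 140 140 138 139 139]
 [136 136 136 137 136 137 117  80  77  76  75  76  77  78  80  88 111 111
  120 137 139 139 139 140 137 138 139]
 [137 136 136 135 137 136 105  73  74  78  75  74  73  75  76  95 115 113
  120 138 139 138 138 138 139 140 139]
 [136 136 136 138 137 138 127  92  77  73  74  74  73  75  88 110 116 114
  126 139 139 140 138 139 139 139 139]
 [134 136 135 135 136 135 136 135 127 110 100 106 115 121 124 125 126 125
  130 138 137 139 139 140 140 140 139]
 [134 135 134 134 137 136 137 136 135 137 136 138 138 136 137 136 138 138
  139 138 139 139 138 139 138 138 137]
 [134 136 135 137 138 136 137 137 137 138 137 135 136 136 135 137 137 134
  137 137 138 137 136 136 137 138 139]
 [135 135 135 135 137 136 136 135 136 136 137 137 138 137 135 138 137 138
  138 137 139 138 138 136 135 135 139]]
knob [262 122]
```

Call:
{"name": "drive_tool", "arguments": {"slide": [[2,-2,0],[4,-4,0],[4.7,-5.8,0],[4.7,-5.8,0],[4.7,-5.8,1],[4.7,-5.8,1]], "delta_rot": [[0,0,0],[0,0,0],[0,0,0],[0,0,0],[0,0,0],[0,0,0]], "hand": [0.2,0.2,0.2,0.2,0.2,0.2]}}

```text
time: 15.9
ee_pos: [0.5517, 0.0401, 0.2443]
orientation: [[-0.13, 0.992, -0.004], [0.992, 0.13, 0.0], [0.001, -0.004, -1.0]]
force: [-0.0, -0.7, -1.4]
finger_gap: 0.399
gripper_force: 0.0
```

```bash
cat >> h.py <<'E'
def polar(st,s,rs,z,step=5,cx=3.,cy=20.):
    g=cv2.cvtColor(s["image"],6).astype(np.float32); A=np.arange(0,360,step); out=[]
    for r in rs:
        uv=np.array([wproj(s,c2w([cx+r*np.cos(np.radians(a)),cy+r*np.sin(np.radians(a)),z]),st) for a in A],np.float32)
        out.append(cv2.remap(g,uv[None,:,0],uv[None,:,1],1)[0].astype(int))
    return A,np.array(out)
E
python3 - <<'E'
from h import *
st,s=look("w11")
print(wproj(s,c2w([3,20,104]),st))
A,o=polar(st,s,[6,10,14],114); 
A,q=polar(st,s,[15,17,19,21,23,25],80)
print("ang | top6 10 14 | 15 17 19 21 23 25")
for i in range(len(A)): print(A[i],o[:,i],q[:,i])
E
```

```text
[  1.1  -3.9 244.3] 15.9 F [-0.  -0.7 -1.4] M [-0.06  0.06 -0.  ] gap 0.399
[319.02582617 166.95407612]
ang | top6 10 14 | 15 17 19 21 23 25
0 [ 76  72 143] [137 201 212 211 208 206]
5 [ 79  75 161] [144 206 211 212 208 205]
10 [ 80  78 153] [146 206 212 212 209 205]
15 [ 81  81 137] [145 203 212 212 209 202]
20 [ 82  83 122] [142 203 212 212 211 206]
25 [ 83  84 109] [142 203 212 212 210 207]
30 [84 86 90] [142 205 212 212 212 210]
35 [85 86 87] [146 204 212 212 212 210]
40 [87 89 82] [149 206 212 212 211 207]
45 [88 88 76] [147 205 213 212 209 204]
50 [88 86 73] [144 204 212 212 211 204]
55 [87 80 72] [144 203 213 212 210 200]
60 [86 77 71] [145 203 212 213 211 203]
65 [85 73 75] [145 203 213 212 211 201]
70 [83 74 81] [144 202 213 213 211 203]
75 [81 77 83] [137 201 213 213 211 201]
80 [79 80 82] [135 204 213 212 212 204]
85 [77 81 82] [140 205 213 213 212 205]
90 [76 81 83] [143 205 214 213 213 200]
95 [76 81 81] [140 205 213 213 213 201]
100 [76 81 80] [131 203 213 213 213 204]
105 [77 82 81] [120 194 213 213 212 204]
110 [77 82 81] [118 190 213 214 212 203]
115 [77 81 81] [122 
[... 1387 characters left out ...]
 [ 66  93 128] [ 73 108 132 128 128 130]
285 [ 66  93 130] [ 76 115 133 129 122 126]
290 [ 67  95 130] [ 77 118 136 129 127 130]
295 [ 67  96 131] [ 80 120 136 128 124 128]
300 [ 68  96 133] [ 78 121 137 133 131 132]
305 [ 68  94 132] [ 78 118 137 137 136 134]
310 [ 69  91 137] [ 80 117 135 137 136 133]
315 [ 69  84 138] [ 80 120 136 137 137 134]
320 [ 68  80 136] [ 83 122 136 137 135 135]
325 [ 68  76 136] [ 84 123 136 136 136 135]
330 [ 68  75 136] [ 87 127 138 138 137 136]
335 [ 68  72 135] [ 88 129 141 140 138 136]
340 [ 68  71 134] [100 143 156 153 143 138]
345 [ 69  69 133] [119 176 193 194 186 169]
350 [ 71  68 131] [128 195 209 211 207 201]
355 [ 74  70 131] [131 197 211 211 209 205]
```

```bash
python3 - <<'E'
from h import *
import pickle
st,s=pickle.load(open("w11.pkl","rb"))
for z in (74,80,86):
    A,q=polar(st,s,[17,19,20,21,22,23,25],z,2); print(z)
    for i in range(len(A)):
        if 118<=A[i]<=182: print(A[i],q[:,i])
A,q=polar(st,s,[19,20,21,22],80,1); m=q.mean(0); w=np.clip(110-m,0,None)*((A>195)&(A<222)); print("nose",(w*A).sum()/w.sum())
A,o=polar(st,s,[4,6,8,10,12],114,1); w=np.clip(o.mean(0)-90,0,None)*((A>180)&(A<235)); print("line",(w*A).sum()/w.sum())
go(c2w([3,20,200]),209.5+7.5-180)
E
```

```text
74
118 [204 212 212 212 213 212 202]
120 [202 213 212 213 213 213 203]
122 [201 212 213 213 213 213 204]
124 [201 213 213 213 213 212 204]
126 [200 213 213 213 213 211 202]
128 [197 212 213 213 212 211 198]
130 [195 212 213 213 213 211 196]
132 [193 211 212 213 213 211 196]
134 [188 211 212 213 213 211 198]
136 [188 211 212 213 213 212 201]
138 [189 211 212 213 213 212 203]
140 [189 211 212 212 213 212 206]
142 [192 212 212 212 213 212 208]
144 [193 212 212 212 213 212 208]
146 [193 213 213 213 213 212 207]
148 [192 212 213 212 213 212 206]
150 [191 211 211 212 211 212 206]
152 [187 209 210 209 208 208 206]
154 [182 208 206 205 203 204 205]
156 [178 204 201 200 198 199 203]
158 [175 198 197 197 197 198 203]
160 [174 195 194 196 198 198 203]
162 [175 192 192 196 199 200 203]
164 [175 193 192 196 199 199 202]
166 [177 195 192 195 196 196 198]
168 [179 199 194 193 192 190 191]
170 [178 201 196 192 188 185 186]
172 [177 203 201 196 191 186 186]
174 [172 205 205 202 198 194 193]
176 [165 206 208 205 201 195 191]
178 [160 206 209 206 200 193 188]
180 [154 205 209 206 198 189 185]
182 [148 
[... 1687 characters left out ...]
 209 206]
150 [173 207 206 205 203 205 205]
152 [171 202 200 200 199 200 203]
154 [171 197 196 196 197 199 203]
156 [173 194 193 196 198 198 202]
158 [175 192 192 196 199 200 203]
160 [178 194 192 197 199 200 202]
162 [182 196 193 195 196 196 198]
164 [184 199 194 192 191 189 193]
166 [185 202 196 190 186 184 189]
168 [181 205 201 196 190 185 190]
170 [178 208 205 201 196 193 195]
172 [174 209 209 204 197 194 193]
174 [171 209 209 203 194 191 189]
176 [169 208 208 202 191 187 185]
178 [167 207 208 201 191 189 186]
180 [163 200 201 195 189 187 182]
182 [158 191 190 185 180 177 170]
nose 209.74540311173973
line 208.75599128540304
slide cm [2.41 0.18 4.5 ] rot [-2.200e-01  6.000e-02  6.045e+01]
```

Call:
{"name": "drive_tool", "arguments": {"slide": [[2.4,0.2,0],[2.4,0.2,0],[2.4,0.2,0],[2.4,0.2,0],[2.4,0.2,2],[2.4,0.2,4],[2.4,0.2,6],[2.4,0.2,8],[2.4,0.2,10],[2.4,0.2,10],[2.4,0.2,10]], "delta_rot": [[0,0,60.5],[0,0,60.5],[0,0,60.5],[0,0,60.5],[0,0,60.5],[0,0,60.5],[0,0,60.5],[0,0,60.5],[0,0,60.5],[0,0,60.5],[0,0,60.5]], "hand": [0.35,0.35,0.35,0.35,0.35,0.35,0.35,0.35,0.35,0.35,0.35]}}

```text
time: 16.87
ee_pos: [0.5508, 0.064, 0.1462]
orientation: [[0.798, 0.603, -0.003], [0.603, -0.798, 0.0], [-0.002, -0.002, -1.0]]
force: [-0.0, -0.5, 0.3]
finger_gap: 0.324
gripper_force: 0.0
```

```bash
python3 - <<'E'
from h import *
st,s=look("w12"); go(c2w([3,20,110]),37)
g=cv2.cvtColor(s["image"],6); u,v=wproj(s,c2w([3,20,114]),st); print(u,v,"tcp px",wproj(s,np.array(st["ee_pos"])*[1,1,0]+[0,0,.114],st))
for dv in range(-28,44,6): print(int(v)+dv,g[int(v)+dv,int(u)-44:int(u)+46:4])
E
```

```text
[  3.4  19.9 146.2] 16.87 F [-0.  -0.5  0.3] M [-0.    0.11  0.02] gap 0.324
slide cm [-0.11 -0.09  3.77] rot [-0.01  0.01  0.06]
317.0152385451205 222.1755392820949 tcp px [317.35957703 221.81003624]
194 [135 143 171 126 124 123 126 127 109  59  56  54  57  55 106 125 128 125
 122 126 122 124 125]
200 [196 197 198 155 126 126 126  75  54  55  53  52  53  51  55  77 123 124
 125 120 123 123 125]
206 [197 197 187 130 126 124 109  54  52  52  54  54  53  52  53  51 114 125
 126 121 122 124 126]
212 [197 132 127 127 124 126 108  53  54  51  52  53  52  53  49  53 115 123
 113 124 123 127 123]
218 [168 126 127 124 125 124 124  62  53  54  52  50  51  52  51  60 121 108
 117 121 124 122 125]
224 [127 127 126 127 126 124 103 110  56  51  51  55  51  50  58 123 111 113
 120 127 124 124 126]
230 [124 111 104  72  61 125 116 114 115  54  51 100  52  61 116 115 111 118
  57  77 101 109 122]
236 [ 73  74  72  51  53 117 126 125 123  97  48 112  48 115 119 123 122 115
  48  48  70  73  69]
242 [ 72  74  60  51  49 122 125 126 126 128 103 122 103 119 124 122 124 114
  45  48  59  70  71]
248 [ 73  70  51  50  51 184 198 195 191 182 178 185 184 158 124 126 124 106
  47  48  47  71  68]
254 [ 72  65  51  50  50 181 197 196 196 196 195 185 189 190 190 171 125 108
  49  48  49  65  69]
260 [ 70  52  51  50  46 177 197 196 196 196 196 196 196 194 184 187 197 164
  48  51  47  50  69]
```

Call:
{"name": "drive_tool", "arguments": {"slide": [[0,-0.05,1.5],[0,-0.05,2.5],[0,-0.05,3.2],[0,-0.05,3.7],[0,-0.05,4.2],[0,-0.05,4.2]], "delta_rot": [[0,0,0],[0,0,0],[0,0,0],[0,0,0],[0,0,0],[0,0,0]], "hand": [0.35,0.35,0.35,0.35,0.35,0.35]}}

```text
time: 17.42
ee_pos: [0.5506, 0.0648, 0.1047]
orientation: [[0.799, 0.602, -0.001], [0.602, -0.799, 0.0], [-0.001, -0.001, -1.0]]
force: [0.7, -0.6, -0.3]
finger_gap: 0.322
gripper_force: 0.0
```

Call:
{"name": "drive_tool", "arguments": {"slide": [[0,0,0.15],[0,0,0.3],[0,0,0.3],[0,0,0.3],[0,0,0.3],[0,0,0.3],[0,0,0.3]], "delta_rot": [[0,0,0],[0,0,0],[0,0,0],[0,0,0],[0,0,0],[0,0,0],[0,0,0]], "hand": [0.35,0.35,0.6,0.9,0.9,0.9,0.9], "grip_force": 10}}

```text
time: 18.0
ee_pos: [0.5514, 0.0646, 0.1028]
orientation: [[0.799, 0.602, 0.001], [0.602, -0.799, -0.0], [0.0, 0.001, -1.0]]
force: [-0.2, -1.3, 0.5]
finger_gap: 0.112
gripper_force: 10.0
```

Call:
{"name": "drive_tool", "arguments": {"slide": [[0,0,0],[0,0,0],[0,0,0],[0,0,0],[0,0,0],[0,0,0],[0,0,0],[0,0,0],[0,0,0],[0,0,0],[0,0,0],[0,0,0],[0,0,0],[0,0,0]], "delta_rot": [[0,0,2],[0,0,4],[0,0,6],[0,0,8],[0,0,10],[0,0,12],[0,0,14],[0,0,16],[0,0,18],[0,0,20],[0,0,22],[0,0,24],[0,0,25],[0,0,25]], "hand": [1,1,1,1,1,1,1,1,1,1,1,1,1,1]}}

```text
time: 19.17
ee_pos: [0.5516, 0.064, 0.1028]
orientation: [[0.978, 0.208, 0.001], [0.208, -0.978, -0.001], [0.001, 0.002, -1.0]]
force: [2.2, -4.1, -0.9]
finger_gap: 0.114
gripper_force: 10.0
```

```bash
python3 - <<'E'
from h import *
st,s=look("w13")
a=np.degrees(np.arctan2(*np.array(st["orientation"])[:2,0][::-1]))-7.5; print("tool az console",a)
for z in (74,80,86):
    A,q=polar(st,s,[19,20,21,22],z,2); m=q.mean(0).astype(int)
    print(z,[(int(x),int(y)) for x,y in zip(A,m) if 130<=x<=212])
E
```

```text
[  4.2  19.8 102.8] 19.17 F [ 2.2 -4.1 -0.9] M [-0.7  -0.2   0.03] gap 0.114
tool az console 4.479255174891545
74 [(130, 67), (132, 66), (134, 67), (136, 66), (138, 66), (140, 64), (142, 61), (144, 55), (146, 49), (148, 44), (150, 41), (152, 41), (154, 40), (156, 40), (158, 40), (160, 39), (162, 40), (164, 38), (166, 37), (168, 38), (170, 38), (172, 39), (174, 38), (176, 38), (178, 36), (180, 41), (182, 53), (184, 66), (186, 69), (188, 62), (190, 48), (192, 38), (194, 37), (196, 35), (198, 37), (200, 36), (202, 36), (204, 35), (206, 35), (208, 36), (210, 35), (212, 36)]
80 [(130, 68), (132, 67), (134, 67), (136, 67), (138, 65), (140, 63), (142, 61), (144, 56), (146, 50), (148, 44), (150, 41), (152, 40), (154, 39), (156, 39), (158, 38), (160, 39), (162, 37), (164, 36), (166, 38), (168, 38), (170, 37), (172, 37), (174, 36), (176, 38), (178, 37), (180, 46), (182, 69), (184, 94), (186, 103), (188, 91), (190, 63), (192, 43), (194, 37), (196, 36), (198, 35), (200, 35), (202, 34), (204, 36), (206, 35), (208, 34), (210, 35), (212, 35)]
86 [(130, 66), (132, 66), (134, 66), (136, 66), (138, 65), (140, 64), (142, 61), (144, 55), (146, 48), (148, 42), (150, 40), (152, 39), (154, 39), (156, 39), (158, 38), (160, 38), (162, 39), (164, 37), (166, 37), (168, 40), (170, 40), (172, 38), (174, 36), (176, 37), (178, 37), (180, 42), (182, 66), (184, 94), (186, 105), (188, 91), (190, 62), (192, 41), (194, 36), (196, 35), (198, 35), (200, 36), (202, 35), (204, 36), (206, 34), (208, 35), (210, 34), (212, 34)]
```

Call:
{"name": "drive_tool", "arguments": {"slide": [[0,0.03,0],[0,0.06,0],[0,0.07,0],[0,0.07,0],[0,0.07,0],[0,0.07,0],[0,0.07,0]], "delta_rot": [[0,0,1],[0,0,2],[0,0,3],[0,0,4],[0,0,5],[0,0,5],[0,0,5]], "hand": [1,1,1,1,1,1,1]}}

```text
time: 19.8
ee_pos: [0.5516, 0.0639, 0.1028]
orientation: [[0.993, 0.121, 0.001], [0.121, -0.993, -0.0], [0.001, 0.001, -1.0]]
force: [2.7, -4.4, 0.4]
finger_gap: 0.116
gripper_force: 10.0
```

```bash
python3 - <<'E'
from h import *
st=env.sense(); print(st["force"],st["moment"])
E
```

```text
[ 2.66989435 -4.43967275  0.4275106 ] [-0.83475446 -0.34155236  0.02107226]
```

Call:
{"name": "drive_tool", "arguments": {"slide": [[0,0.04,0],[0,0.08,0],[0,0.08,0],[0,0.08,0]], "delta_rot": [[0,0,0.7],[0,0,1.4],[0,0,2],[0,0,2]], "hand": [1,1,1,1]}}

```text
time: 20.13
ee_pos: [0.5516, 0.0636, 0.1027]
orientation: [[0.996, 0.086, 0.001], [0.086, -0.996, 0.0], [0.001, -0.0, -1.0]]
force: [3.5, -2.0, 2.3]
finger_gap: 0.115
gripper_force: 10.0
```

```bash
python3 - <<'E'
from h import *
st=env.sense(); print(st["force"],st["moment"],np.array(st["orientation"])[:,0])
E
```

```text
[ 3.489481   -1.99679325  2.32167613] [-0.36390111 -0.4284121   0.00298698] [9.96285556e-01 8.61079013e-02 7.21608214e-04]
```

Call:
{"name": "drive_tool", "arguments": {"slide": [[0.05,0.02,0],[0.05,0.02,0],[0.05,0.02,0],[0.05,0.02,0]], "delta_rot": [[0,0,0.7],[0,0,1.4],[0,0,1.5],[0,0,1.5]], "hand": [1,1,1,1]}}

```text
time: 20.47
ee_pos: [0.5518, 0.0634, 0.1027]
orientation: [[0.998, 0.061, -0.0], [0.061, -0.998, 0.0], [-0.0, -0.0, -1.0]]
force: [1.5, -0.5, 4.3]
finger_gap: 0.114
gripper_force: 10.0
```

```bash
python3 - <<'E'
from h import *
st=env.sense(); print(st["force"],st["moment"],st["finger_gap"])
E
```

```text
[ 1.53842915 -0.4751381   4.30353918] [-0.18170311 -0.07482414  0.03024978] 0.11385077489979493
```

Call:
{"name": "drive_tool", "arguments": {"slide": [[0,0,-0.03],[0,0,-0.03],[0,0,-0.03],[0,0,-0.03]], "delta_rot": [[0,0,0.7],[0,0,1.4],[0,0,1.5],[0,0,1.5]], "hand": [1,1,1,1]}}

```text
time: 20.8
ee_pos: [0.5517, 0.0633, 0.1027]
orientation: [[0.999, 0.035, -0.0], [0.035, -0.999, 0.0], [-0.0, -0.0, -1.0]]
force: [1.3, 0.2, 1.7]
finger_gap: 0.113
gripper_force: 10.0
```

```bash
python3 - <<'E'
from h import *
st=env.sense(); print(st["force"],st["moment"],st["finger_gap"])
E
```

```text
[1.29479407 0.20575088 1.71191632] [-0.04929842 -0.09988327  0.01425457] 0.11258468460889039
```

Call:
{"name": "drive_tool", "arguments": {"slide": [[0,0,0],[0,0,0],[0,0,0],[0,0,0]], "delta_rot": [[0,0,0.7],[0,0,1.4],[0,0,1.5],[0,0,1.5]], "hand": [1,1,1,1]}}

```text
time: 21.13
ee_pos: [0.5518, 0.0632, 0.1028]
orientation: [[1.0, 0.008, -0.0], [0.008, -1.0, 0.0], [-0.0, -0.0, -1.0]]
force: [2.2, -0.7, 1.6]
finger_gap: 0.111
gripper_force: 10.0
```

```bash
python3 - <<'E'
from h import *
st=env.sense(); print(st["force"],st["moment"],st["finger_gap"])
E
```

```text
[ 2.18778947 -0.66191961  1.62780825] [ 0.02810526 -0.14641258  0.06784972] 0.11140059623890511
```

Call:
{"name": "drive_tool", "arguments": {"slide": [[0,0,0],[0,0,0],[0,0,0]], "delta_rot": [[0,0,0.5],[0,0,1],[0,0,1]], "hand": [1,1,1]}}

```text
time: 21.38
ee_pos: [0.5517, 0.0632, 0.1027]
orientation: [[1.0, -0.01, -0.0], [-0.01, -1.0, 0.0], [-0.0, -0.0, -1.0]]
force: [1.2, 0.3, 2.6]
finger_gap: 0.107
gripper_force: 10.0
```

```bash
python3 - <<'E'
from h import *
st=env.sense(); print(st["force"],st["moment"],st["finger_gap"])
E
```

```text
[1.21673075 0.2735279  2.59159813] [ 0.02425575 -0.15452939  0.01964505] 0.10738377976583796
```

Call:
{"name": "drive_tool", "arguments": {"slide": [[0,0,0],[0,0,0],[0,0,0]], "delta_rot": [[0,0,0.5],[0,0,1],[0,0,1]], "hand": [1,1,1]}}

```text
time: 21.63
ee_pos: [0.5517, 0.0631, 0.1027]
orientation: [[1.0, -0.027, -0.0], [-0.027, -1.0, 0.0], [-0.0, 0.0, -1.0]]
force: [1.7, -0.2, 2.5]
finger_gap: 0.11
gripper_force: 10.0
```

```bash
python3 - <<'E'
from h import *
st=env.sense(); print(st["force"],st["moment"],st["finger_gap"])
E
```

```text
[ 1.74968536 -0.21129467  2.47656226] [ 0.00269269 -0.04605576  0.04715197] 0.10956916397441858
```

Call:
{"name": "drive_tool", "arguments": {"slide": [[0,0,0],[0,0,0],[0,0,0]], "delta_rot": [[0,0,0.5],[0,0,1],[0,0,1]], "hand": [1,1,1]}}

```text
time: 21.88
ee_pos: [0.5518, 0.0631, 0.1028]
orientation: [[0.999, -0.044, -0.0], [-0.044, -0.999, -0.0], [-0.0, 0.0, -1.0]]
force: [0.3, -0.4, 2.2]
finger_gap: 0.114
gripper_force: 10.1
```

```bash
python3 - <<'E'
from h import *
st=env.sense(); print(st["force"],st["moment"],st["finger_gap"])
E
```

```text
[ 0.30078068 -0.39228822  2.19957073] [-0.00989186 -0.11497381  0.09484529] 0.11358202641655368
```

Call:
{"name": "drive_tool", "arguments": {"slide": [[0,0,0],[0,0,0]], "delta_rot": [[0,0,0.4],[0,0,0.8]], "hand": [1,1]}}

```text
time: 22.05
ee_pos: [0.5517, 0.0631, 0.1028]
orientation: [[0.998, -0.058, -0.0], [-0.058, -0.998, -0.0], [-0.0, 0.0, -1.0]]
force: [1.4, 0.5, 2.6]
finger_gap: 0.107
gripper_force: 10.2
```

```bash
python3 - <<'E'
from h import *
st=env.sense(); print(st["force"],st["moment"],st["finger_gap"])
E
```

```text
[1.41491546 0.54227237 2.5587679 ] [-0.00909136 -0.0960517   0.12144383] 0.10719180655808187
```

Call:
{"name": "drive_tool", "arguments": {"slide": [[0,0,0],[0,0,0]], "delta_rot": [[0,0,0.4],[0,0,0.8]], "hand": [1,1]}}

```text
time: 22.22
ee_pos: [0.5517, 0.0631, 0.1027]
orientation: [[0.997, -0.072, -0.0], [-0.072, -0.997, -0.0], [-0.0, 0.0, -1.0]]
force: [1.3, 0.5, 1.8]
finger_gap: 0.11
gripper_force: 10.3
```

```bash
python3 - <<'E'
from h import *
st=env.sense(); print(st["force"],st["moment"],st["finger_gap"])
E
```

```text
[1.26475318 0.46723579 1.77407195] [-0.002947   -0.06230224  0.15810168] 0.11008653384460071
```

Call:
{"name": "drive_tool", "arguments": {"slide": [[0,0,0],[0,0,0],[0,0,0],[0,0,0],[0,0,0],[0,0,0],[0,0,-1.5],[0,0,-4],[0,0,-8],[0,0,-12],[0,0,-14],[0,0,-14],[0,0,-14]], "delta_rot": [[0,0,-0.8],[0,0,-1.5],[0,0,-1.5],[0,0,-1.5],[0,0,-1.5],[0,0,-1.5],[0,0,-1.5],[0,0,-1.5],[0,0,-1.5],[0,0,-1.5],[0,0,-1.5],[0,0,-1.5],[0,0,-1.5]], "hand": [1,1,0.8,0.5,0.4,0.4,0.4,0.4,0.4,0.4,0.4,0.4,0.4]}}

```text
time: 23.3
ee_pos: [0.5523, 0.0631, 0.2438]
orientation: [[0.999, -0.046, 0.002], [-0.046, -0.999, -0.0], [0.002, 0.0, -1.0]]
force: [-0.6, -0.0, -1.0]
finger_gap: 0.296
gripper_force: 0.0
```

```bash
python3 - <<'E'
from h import *
st,s=look("w14")
print(wproj(s,c2w([3,20,104]),st))
A,o=polar(st,s,[4,6,8,10,12],114,3); A,q=polar(st,s,[17,19,20,21,22,23,25],80,3)
for i in range(len(A)):
    if 125<=A[i]<=225: print(A[i],o[:,i],q[:,i])
E
```

```text
[  4.7  18.8 243.8] 23.3 F [-0.6 -0.  -1. ] M [-0.01  0.17  0.05] gap 0.296
[316.41405682 190.87657069]
126 [ 63  62  69 107 128] [106 128 129 129 131 141 179]
129 [ 63  62  69 107 128] [107 127 129 128 129 137 175]
132 [ 63  61  68 107 128] [107 128 129 128 130 136 174]
135 [ 63  61  67 107 128] [107 128 129 129 130 134 169]
138 [ 64  62  68 106 124] [102 127 128 129 129 131 154]
141 [ 66  62  67  99 121] [ 98 125 128 130 130 129 133]
144 [ 67  63  65  90 111] [ 90 122 128 130 130 128 130]
147 [68 65 65 81 99] [ 87 121 127 129 130 129 130]
150 [71 67 64 72 86] [ 81 115 123 125 127 128 129]
153 [75 68 65 66 74] [ 74 103 111 116 118 122 128]
156 [78 70 68 62 67] [ 68  85  92  96 102 108 122]
159 [82 76 71 67 64] [ 65  70  72  74  81  88 112]
162 [85 82 78 72 68] [ 67  63  61  63  67  73 103]
165 [88 87 85 80 77] [74 71 69 69 68 72 98]
168 [90 91 91 88 86] [ 89  85  85  84  79  81 102]
171 [91 95 95 95 93] [ 96  97  97  95  94  95 111]
174 [93 98 99 99 96] [ 96  95  94  94  92  94 112]
177 [94 99 97 95 93] [ 88  82  81  79  77  78 101]
180 [95 97 94 90 84] [73 68 69 67 65 67 95]
183 [93 95 89 80 73] [65 64 66 66 65 65 98]
186 [92 93 82 70 67] [ 63  70  78  84  84  82 111]
189 [90 87 74 66 64] [ 66  90 108 119 116 115 139]
192 [89 82 69 63 67] [ 73 111 135 146 144 136 159]
195 [86 76 66 66 79] [ 80 123 144 158 159 145 165]
198 [ 83  72  62  68 100] [ 85 127 142 158 164 165 178]
201 [ 79  69  62  76 119] [ 88 126 138 153 168 177 190]
204 [ 76  66  63  84 136] [ 91 124 132 140 155 166 188]
207 [ 73  63  64  91 146] [ 92 124 127 130 134 150 183]
210 [ 70  63  64  96 148] [ 92 123 127 126 127 135 174]
213 [ 68  62  64  99 144] [ 91 122 126 125 121 125 157]
216 [ 67  62  63  98 138] [ 91 123 127 126 124 119 136]
219 [ 65  61  63  96 133] [ 92 124 127 127 124 122 125]
222 [ 64  62  63  93 127] [ 91 123 126 124 119 116 119]
225 [ 63  62  62  90 125] [ 95 125 126 123 116 113 117]
```

```bash
python3 - <<'E'
from h import *
go(c2w([1.1,-3.9,244]),97.5)
E
```

```text
slide cm [ 0.15  2.3  -0.23] rot [-9.0000e-02  6.0000e-02 -1.0011e+02]
```

Call:
{"name": "drive_tool", "arguments": {"slide": [[0.1,2.3,0],[0.1,2.3,0],[0.1,2.3,0],[0.1,2.3,0],[0.1,2.3,0],[0.1,2.3,0],[0.1,2.3,0],[0.1,2.3,0],[0.1,2.3,0],[0.1,2.3,0],[0.1,2.3,0],[0.1,2.3,0],[0.1,2.3,0],[0.1,2.3,0],[0.1,2.3,0],[0.1,2.3,0],[0.1,2.3,0]], "delta_rot": [[0,0,-100],[0,0,-100],[0,0,-100],[0,0,-100],[0,0,-100],[0,0,-100],[0,0,-100],[0,0,-100],[0,0,-100],[0,0,-100],[0,0,-100],[0,0,-100],[0,0,-100],[0,0,-100],[0,0,-100],[0,0,-100],[0,0,-100]], "hand": [0.4,0.4,0.4,0.4,0.4,0.4,0.4,0.4,0.4,0.4,0.4,0.4,0.4,0.4,0.4,0.4,0.4]}}

```text
time: 24.77
ee_pos: [0.551, 0.0402, 0.2414]
orientation: [[-0.126, 0.992, -0.003], [0.992, 0.126, 0.0], [0.001, -0.002, -1.0]]
force: [-0.2, -0.6, -0.4]
finger_gap: 0.299
gripper_force: 0.0
```

```bash
python3 - <<'E'
from h import *
st,s=look("w15")
A,o=polar(st,s,[4,6,8,10,12],114,2); A,q=polar(st,s,[17,19,20,21,22,23,25],80,2)
for i in range(len(A)):
    if 130<=A[i]<=200: print(A[i],o[:,i],q[:,i])
# pin head and guard
g=cv2.cvtColor(s["image"],6); print("pin head",wproj(s,c2w([55.5,-49,141]),st))
E
```

```text
[  0.5  -3.7 241.4] 24.77 F [-0.2 -0.6 -0.4] M [-0.05  0.09  0.05] gap 0.299
130 [84 77 76 77 71] [189 212 212 211 212 211 204]
132 [86 78 77 76 72] [191 212 212 212 212 212 205]
134 [88 79 76 75 72] [189 211 212 212 212 212 205]
136 [90 80 76 75 71] [190 211 211 212 212 212 205]
138 [92 81 75 75 69] [188 212 211 212 212 211 205]
140 [94 82 75 75 69] [184 211 211 212 212 211 205]
142 [97 83 76 74 69] [183 211 211 211 212 212 206]
144 [99 84 77 75 70] [179 210 211 211 212 212 207]
146 [101  86  79  75  71] [178 210 211 211 211 211 208]
148 [104  87  80  76  72] [178 208 209 209 210 210 208]
150 [108  91  82  79  75] [181 207 205 204 204 208 207]
152 [113  96  85  81  77] [182 205 198 196 198 203 204]
154 [117 102  87  83  79] [184 201 194 188 191 197 201]
156 [122 107  89  85  82] [183 198 191 187 188 192 201]
158 [127 113  95  89  85] [179 196 192 189 189 193 202]
160 [132 119 105  94  89] [168 190 191 194 195 196 204]
162 [136 126 115  99  97] [149 183 190 196 197 199 204]
164 [141 132 125 113 106] [129 170 184 194 197 196 201]
166 [145 140 136 128 118] [109 154 174 186 188 188 195]
[... 289 characters left out ...]
 157 165 168 155] [107 146 152 156 161 168 170]
180 [160 156 162 163 148] [120 169 177 179 179 176 159]
182 [158 151 152 148 130] [134 189 197 199 194 184 153]
184 [156 146 141 133 114] [142 192 199 198 189 175 143]
186 [154 140 130 117 100] [148 191 195 190 177 160 130]
188 [152 135 119 103  86] [148 177 178 172 160 145 125]
190 [150 129 108  90  76] [148 162 162 156 146 134 126]
192 [148 122  96  78  75] [141 146 146 142 136 128 127]
194 [146 114  86  74  73] [135 135 140 135 130 125 124]
196 [141 107  80  71  74] [127 127 136 134 129 124 124]
198 [136 100  76  68  76] [119 124 133 134 130 127 128]
200 [131  93  72  67  78] [108 121 131 133 130 126 129]
pin head [372.51625082 242.54469854]
```

```bash
python3 - <<'E'
from bench import env
print(env.hand_in())
E
```

```text
the job is handed in; nothing more can be done
None
```

The job is handed in at about 25 s of the 72 allowed, and the hand-in returned no verdict. The stay pin is home in its hole (floor felt at the expected height), the guard stood propped open on it when last checked before the knob was turned, and the knob's nose is up against the stop peg at about 0.16 N m with no clear shift of the stop ring. My first grasp closed empty above the pin's head, without contact, and had to be repeated lower.

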